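# Turn the circuit board over in its pivoting holder

## Robot

A 6-joint arm with a two-finger parallel gripper is mounted at the origin on the work surface. World frame = base frame: x ahead of the robot, y to its left, z up, the work surface at z = 0. Lengths are in mm, angles in degrees, forces in N, time in s.
With the tool pointing down it reaches from about 375 to 900 mm from the base axis. Payload 3.1 kg.
Tool frame: the origin (TCP) lies at the very end of the fingers, on their centre line; the grasp point (between the pads) lies 19 mm behind it; z points along the fingers, x is the direction in which the jaws open and shut, and the axes are right-handed (so a half turn about z gives the same grasp; the last joint's range is limited). The gripper opens to 87 mm and grips with 3 to 60 N. Pads are 19 mm wide; open, the fingers measure 117 mm over their backs; the gripper's body (75 mm by 190 mm) begins 51 mm behind the grasp point.
Start: joints at [-86.717, 30.224, 82.088, -0, 67.689, -10.227], TCP at [146.038, -607.675, 222.548] pointing down, gripper open.
Joint ranges: [-176.69, 176.69], [-43.24, 126.21], [12.49, 139.97], [-82, 262], [0, 151.66], [-163.58, 163.58]. Speed limits (degrees/s): [159.86, 159.86, 180, 180, 180, 180].

## Interface

Orientations are given as a 3x3 rotation matrix whose columns are the frame's x, y, z axes.
In Python, from bench import manip, viewer gives the robot as it stands.
- The arm moves only by the tool play_rows, never from a script. Its arguments are lists of equal length, an entry for each row: "fingers": the opening, from 0 (shut) to 1 (fully open); "dp": the shift along the tool's x, y, z in cm, a list of three; "spin": the turn about the tool's z in degrees. A call has 1 to 12 rows; each row is the pose to reach, as a shift and turn from the pose commanded when the call began, along the tool's axes at that moment; what a row does not reach only later rows make up. A row lasts 1/8 s, in which the tool goes at most 62.5 mm and 10.7 degrees, less where a joint would pass 70% of its speed; a pose out of reach is approached as far as the arm can. A call with a gripper value outside its range is refused whole. The fingers move at their own pace and stop on an object; "grip_force" is the grip in N (left out, the last holds). Time passes only in rows, so rows that repeat a pose let the fingers close. It gives the time, the measured TCP pose, the force and the opening at its end, in the units of the state.
- manip.observe(): the state, without advancing time (a new reading comes with each control period).
- viewer.grab_frame(name): name is "side" or "top"; returns a dict with "frame" (420x560x3 uint8, red, green, blue), "vertical_fov" (degrees; the focal length in pixels is half the picture's height over the tangent of half this angle, whatever the lens; pixels are square), "cx", "cy" (the principal point, pixels), "dist" ([k1, k2, p1, p2, k3] as OpenCV has them; the pictures are not rectified), "extrinsics" (4x4, takes a point from camera to world coordinates). Camera axes: x right, y up, looking along -z (the intrinsics and any distortion apply to the point x, -y, -z); pixel columns grow to the right and rows downward; lengths in mm; the calibration is good to about 2 mm. A picture is of the moment at which its call begins. There is no depth.
- manip.finish_job(): hands the job in, once; it reports no verdict.
The state is a dict: "t": time; "q": joint angles; "qd": joint speeds; "joint_efforts": joint torques, N m; "position": TCP position; "tool_rot": TCP orientation; "force": force on the tool from outside, world axes, zero at the start; "moment": the same for the moment, N m; "width": opening from 0.0 (shut) to 1.0 (fully open).
Only numpy, scipy, OpenCV 4.12 (cv2) and the standard library are available. Lean on these libraries where they do the work, as an engineer would, in place of code of your own. Each camera call takes 0.05 s, during which the arm holds its last target. There are 200 camera calls.

## Task

The circuit board in the pivoting holder on the bench has its parts facing up; turn it over so that its solder side faces up and the frame is level again, then let go. Do it by gently pushing the frame round by its rails with the fingertips: do not grip it, do not touch the board itself, and do not lift or shift the holder's stand. Leave the things standing around it alone.

Things in the scene. Friction and masses are not known exactly. Their poses are not given: they have to be found in the camera images.
- stand: Loose stand, about 2.2 kg. Origin: centre of its underside; x across the pivot axis (-x side towards the robot, within 30 degrees), y along it, z up. Foot bars along x (200 x 16, 12 high) at y = +-105, joined by a bar 24 wide, 10 high along y at x = 0. On each foot an upright (30 in x, 12 in y, at y = +-105) to 122 mm above the bench; a 180 mm long frame hangs between them.
- pivot (a point): Centre of the frame, on its pivot axis, 110 mm above the bench; fixed in the stand, with the stand's axes. The pivot axis is the y line through this point. The frame clears the bench by 30 mm as it swings.
- frame (a joint): Turn of the frame about the stand's +y, rad: 0 = level, parts up; positive = the +x edge (far from the robot) has gone down, the -x edge up; negative the reverse. Starts within 0.4 of 0. Either way round will do: at +3.14 or -3.14 it is level, solder side up. No stop there (the stops are at +-3.6). Balanced, with friction 0.15 Nm (2 N at a rail): it stays where it is left.
- rail_far (a point): Centre of one long rail of the frame, at +x 67.5 mm from the pivot axis when the joint reads 0; turns with the frame, z out of the parts' side. The frame is a flat grey rectangle, 160 mm across the axis, 180 mm along it, 10 mm thick, the axis through its middle. Its long rails, parallel to the axis, are bare, 25 mm wide (55 to 80 mm from the axis): push there.
- rail_near (a point): Centre of the other, like long rail, at -x 67.5 mm from the pivot axis when the joint reads 0; turns with the frame.
- board: Green circuit board, 100 mm across the axis, 138 along it, 3 thick, held at mid-thickness in the frame's opening; turns with the frame. Origin at its centre, on the pivot axis; its z points out of the side with the parts (black cylinders, metal block, grey connector, up to 20 mm high); the other side has rows of solder dots. Not to be touched.
- spool: Bystander: metal solder spool standing on end, 54 mm across, 54 mm high; origin at its underside.
- bottle: Bystander: clear water bottle with blue cap, 62 mm across, 190 mm high; origin at its underside.
- jar: Bystander: small white jar, 48 mm across, 60 mm high; origin at its underside.
- driver: Bystander: screwdriver, 160 mm long, lying on the bench along its x.

How it is judged (in metres and radians):
At the end, for the whole second after the job is handed in: The frame is at rest within about 10 degrees of level with the solder side up (joint 2.97 to 3.31 either way), the stand flat on the bench within 30 mm of where it was, and each bystander within 25 mm of where it was ((value of joint frame between 2.97 and 3.31 rad or value of joint frame between -3.31 and -2.97 rad) and velocity of joint frame between -0.1 and 0.1 rad/s and distance of stand from where it was at the start of the episode below 0.03 m and height (world z) of stand below 0.01 m and angle between stand's own z axis and vertical below 0.1 rad and distance of each of spool, bottle, jar, driver from where it was at the start of the episode below 0.025 m); the robot touches nothing.
It fails at once if the board is touched with more than 1 N (contact force between the fingers and board above 1 N).
It fails at once if the holder's stand is lifted by 12 mm, tipped by 9 degrees or shifted by more than 30 mm (height (world z) of stand above 0.012 m or angle between stand's own z axis and vertical above 0.15 rad or distance of stand from where it was at the start of the episode above 0.03 m).
It fails at once if the frame or stand is gripped or pressed hard (over 35 N) (contact force between the fingers and stand above 35 N).
It fails at once if the frame is flicked round faster than 7 rad/s (velocity of joint frame above 7 rad/s or velocity of joint frame below -7 rad/s).
It fails at once if a bystander is moved by more than 25 mm (distance of any of spool, bottle, jar, driver from where it was at the start of the episode above 0.025 m).
It also fails if it takes over 48 s, if anything falls off the work surface, if the arm or the gripper's body presses on something with over 40 N, if the wrist force passes 120 N, or if a joint passes its speed limit or range.

## Working session

There is one attempt and no reset: what is moved stays moved. The work goes in short steps, Python scripts to look and compute and a tool call to move; the robot and the scene stay as the last step left them, time stands still between calls to the robot, and variables do not carry over. Pictures are saved under pics/ and viewed, about 8 in all and at most 12, crops included, and the job is handed in when it is done.

Besides the shell and the picture viewer there is one more tool, called after "Emit:" as name([rows], argument=value, ...), one row to a line, values as JSON. play_rows: Moves the arm, as the interface text tells. Its arguments: {"type":"object","properties":{"fingers":{"type":"array","items":{"type":"number"}},"dp":{"type":"array","items":{"type":"array","items":{"type":"number"}}},"spin":{"type":"array","items":{"type":"number"}},"grip_force":{"type":"number"}},"required":["fingers","dp","spin"]}

```bash
mkdir -p pics; cat > h.py <<'E'
import numpy as np, cv2
from bench import manip, viewer
def K(f):
    h=f["frame"].shape[0]; F=h/2/np.tan(np.radians(f["vertical_fov"]/2))
    return np.array([[F,0,f["cx"]],[0,F,f["cy"]],[0,0,1.]])
def ray(f,uv):
    p=cv2.undistortPoints(np.array([[uv]],float),K(f),np.array(f["dist"],float))[0,0]
    E=np.array(f["extrinsics"]); d=E[:3,:3]@np.array([p[0],-p[1],-1]); return E[:3,3],d/np.linalg.norm(d)
def onz(f,uv,z):
    o,d=ray(f,uv); return o+d*(z-o[2])/d[2]
def tri(f,a,g,b):
    o,d=ray(f,a);p,e=ray(g,b); s=np.linalg.lstsq(np.c_[d,-e],p-o,rcond=None)[0]
    A=o+d*s[0];B=p+e*s[1]; return (A+B)/2,np.linalg.norm(A-B)
def proj(f,P):
    E=np.array(f["extrinsics"]); q=(np.atleast_2d(P)-E[:3,3])@E[:3,:3]; q=q*[1,-1,-1]
    return cv2.projectPoints(q,np.zeros(3),np.zeros(3),K(f),np.array(f["dist"],float))[0][:,0]
def snap(n,name):
    f=viewer.grab_frame(n); cv2.imwrite(f"pics/{name}.png",f["frame"][:,:,::-1]); return f
E
python3 - <<'E'
from h import *
import pickle
s=snap("side","s0");t=snap("top","t0"); pickle.dump((s,t),open("f0.pkl","wb"))
for f in(s,t): print(np.round(f["extrinsics"],2).tolist(),f["vertical_fov"],f["dist"])
o=manip.observe();print(o["t"],o["position"],np.round(o["tool_rot"],3).tolist(),o["force"])
E
```

```text
[[-0.91, 0.26, -0.31, 266.42], [-0.4, -0.56, 0.73, 808.54], [0.02, 0.79, 0.62, 750.75], [0.0, 0.0, 0.0, 1.0]] 44.445174031196174 [-0.04645994  0.          0.          0.          0.        ]
[[-0.02, 0.99, -0.15, 479.05], [-1.0, -0.02, -0.01, 51.44], [-0.01, 0.15, 0.99, 899.18], [0.0, 0.0, 0.0, 1.0]] 55.042607892682035 [0.0095842 0.        0.        0.        0.       ]
0.1 [ 145.98914066 -607.02613404  221.66367374] [[0.234, -0.972, -0.0], [-0.972, -0.234, 0.002], [-0.002, -0.0, -1.0]] [-0.74859629 -0.82998705  0.16579542]
```

View pics/s0.png

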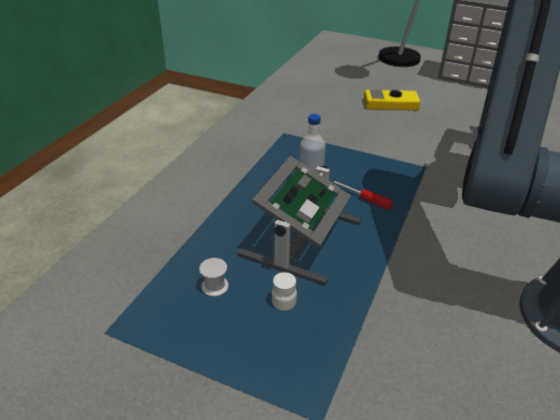

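View pics/t0.png

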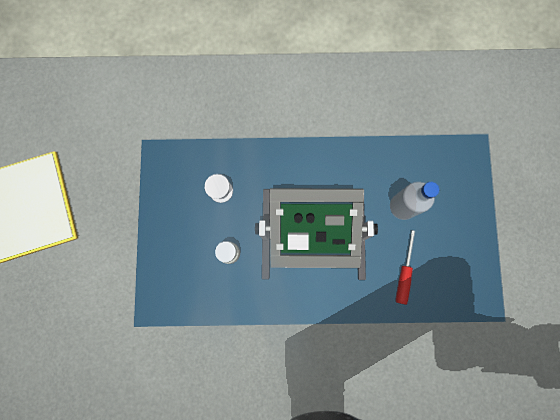

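The side view shows the frame at about (302,200), tilted, between uprights near (282,230) and (323,175). The top view shows uprights at (262,228) and (372,229), with the far rail along row ~195 and the near rail along row ~262. Next I'll enlarge both.

```bash
python3 - <<'E'
import cv2,numpy as np
s=cv2.imread("pics/s0.png")[150:290,230:370];t=cv2.imread("pics/t0.png")[165:305,245:385]
cv2.imwrite("pics/c0.png",np.hstack([cv2.resize(s,(400,400),interpolation=2)[:, :],cv2.resize(t,(400,400),interpolation=2)]))
E
```

```text
(no output)
```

View pics/c0.png

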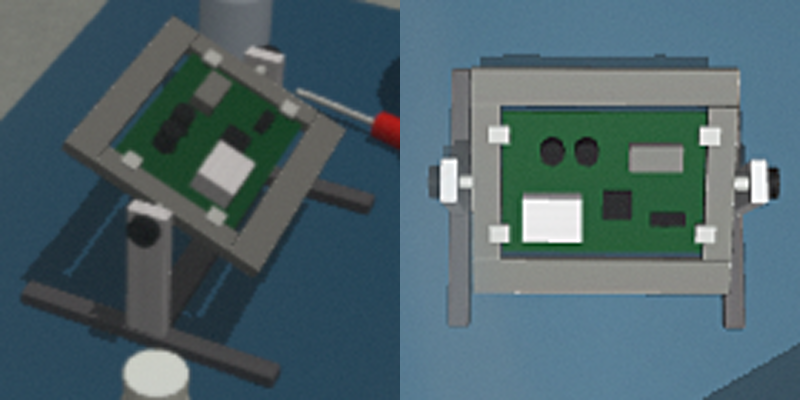

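```bash
python3 - <<'E'
from h import *;import pickle
s,t=pickle.load(open("f0.pkl","rb")); k=140/400
S=lambda u,v:(230+u*k-.5,150+v*k-.5)
T=lambda u,v:(245+(u-400)*k-.5,165+v*k-.5)
c={}
for n,a,b in [("F+",(67,146),(472,69)),("F-",(178,18),(740,70)),("N-",(345,127),(731,292)),("N+",(247,265),(474,292)),("postL",(151,207),(449,160)),("foot+near",(272,372),(458,325)),("foot-near",(371,203),(735,326))]:
    P,e=tri(s,S(*a),t,T(*b)); c[n]=P; print(n,P.round(1),round(e,1))
m=sum(c[n] for n in("F+","F-","N-","N+"))/4; print("mean",m)
ax=c["F+"]+c["N+"]-c["F-"]-c["N-"]; print("yaw",np.degrees(np.arctan2(-ax[0],ax[1])),np.linalg.norm(ax)/2)
r=(c["F+"]+c["F-"]-c["N+"]-c["N-"])/2;print("across",r,np.linalg.norm(r),"angle",-np.degrees(np.arctan2(r[2],np.hypot(*r[:2]))))
for n,u in [("L",(449,160)),("R",(761,160))]: print(n,onz(t,T(*u),122))
for n,u in [("f+",(458,325)),("f-",(735,327))]: print(n,onz(t,T(*u),12))
g=lambda n,uv,z:print(n,onz(t,uv,z).round(0))
g("spool",(218,186),54);g("jar",(227,251),60);g("bottlecap",(431,189),190);g("driver tip",(411,231),8);g("driver end",(403,302),15)
E
```

```text
F+ [637.3  94.9 140.9] 1.0
F- [632.1 -84.5 143.6] 2.6
N- [487.9 -81.2  86. ] 1.4
N+ [494.6  99.4  88.1] 9.5
postL [572.9 110.5 122.3] 12.1
foot+near [468.2 115.3  11.7] 3.9
foot-near [463.  -95.9   8.6] 1.4
mean [562.94005205   7.14175746 114.66183023]
yaw -1.8890654678339618 180.1056357220421
across [143.44611108  -3.83570149  55.17803604] 153.7404145061015 angle -21.032896699188704
L [578.79536848 112.32930424 122.        ]
R [575.24819232 -99.58261989 122.        ]
f+ [466.37676012 114.7273811   12.        ]
f- [461.63061712 -95.45688238  12.        ]
spool [664. 211.  54.]
jar [524. 189.  60.]
bottlecap [ 622. -196.  190.]
driver tip [ 564. -209.    8.]
driver end [ 412. -181.   15.]
```

```bash
cat >> h.py <<'E'
def rows(pts):
    o=manip.observe(); R=np.array(o["tool_rot"]); p=np.array(o["position"])
    print("t",o["t"],"pos",p.round(1),"F",np.round(o["force"],1),"w",o["width"],"x",R[:,0].round(3))
    print(((np.array(pts,float)-p)@R/10).round(2).tolist())
E
python3 -c "
from h import *
rows([[470,-30,215],[480,-30,215]])"
```

```text
t 0.1 pos [ 146.  -607.   221.7] F [-0.7 -0.8  0.2] w 0.994684171292947 x [ 0.234 -0.972 -0.002]
[[-48.53, -44.99, 0.77], [-48.3, -45.96, 0.77]]
```

Emit:
play_rows([
  [-4,-3.8,0],
  [-8,-7.6,0],
  [-13,-12.4,0],
  [-18,-17.1,0],
  [-23,-21.9,0],
  [-28,-26.6,0],
  [-33,-31.4,0],
  [-38,-36.2,0],
  [-43,-40.9,0.5],
  [-48.3,-46,0.8],
  [-48.3,-46,0.8],
  [-48.3,-46,0.8],
], fingers=[0,0,0,0,0,0,0,0,0,0,0,0], spin=[5,10,15.2,15.2,15.2,15.2,15.2,15.2,15.2,15.2,15.2,15.2])

```text
t: 1.6
position: [481.4, -27.2, 214.2]
tool_rot: [[-0.023, -1.0, 0.0], [-1.0, 0.023, 0.001], [-0.001, -0.0, -1.0]]
force: [-0.9, 0.6, -0.8]
width: 0.004
```

```bash
python3 -c "
from h import *
rows([[486,-30,110],[487,-30,92],[491,-30,83],[495,-30,74],[499,-30,69],[503,-30,64],[508,-30,59]])"
```

```text
t 1.6 pos [481.4 -27.2 214.2] F [-0.9  0.6 -0.8] w 0.003936672537851936 x [-0.023 -1.    -0.001]
[[0.27, -0.46, 10.42], [0.27, -0.56, 12.22], [0.26, -0.96, 13.12], [0.25, -1.36, 14.02], [0.24, -1.76, 14.52], [0.24, -2.16, 15.02], [0.22, -2.66, 15.52]]
```

Emit:
play_rows([
  [0.3,-0.5,5],
  [0.3,-0.5,9],
  [0.3,-0.5,11],
  [0.3,-0.6,12],
  [0.3,-0.8,12.7],
  [0.3,-1.0,13.2],
  [0.3,-1.2,13.7],
  [0.3,-1.4,14.1],
  [0.3,-1.7,14.5],
  [0.3,-2.0,14.8],
  [0.3,-2.2,15.0],
  [0.3,-2.2,15.0],
], fingers=[0,0,0,0,0,0,0,0,0,0,0,0], spin=[0,0,0,0,0,0,0,0,0,0,0,0])

```text
t: 3.1
position: [502.4, -34.0, 64.3]
tool_rot: [[-0.03, -1.0, -0.0], [-1.0, 0.03, 0.0], [-0.0, 0.0, -1.0]]
force: [-1.2, -0.7, -0.5]
width: 0.009
```

```bash
python3 -c "
from h import *
s=snap('side','s1');t=snap('top','t1')
a=cv2.imread('pics/s1.png')[120:280,220:380];b=cv2.imread('pics/t1.png')[155:315,235:395]
cv2.imwrite('pics/c1.png',np.hstack([cv2.resize(x,(400,400),interpolation=2) for x in(a,b)]))
rows([[508,-30,59],[480,-30,215]])"
```

```text
t 3.2 pos [502.5 -34.   64.5] F [-0.5 -0.4  0.4] w 0.006861879969539675 x [-0.03 -1.   -0.  ]
[[-0.42, -0.53, 0.55], [-0.34, 2.26, -15.05]]
```

View pics/c1.png

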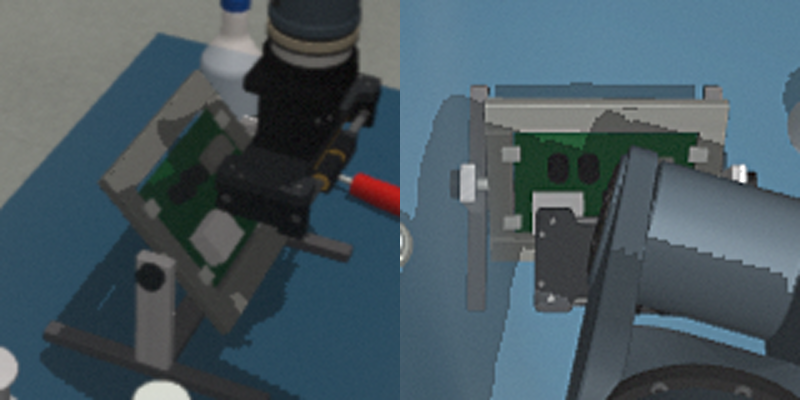

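The frame has turned to about 45° and the gripper is clear of the parts. One more small push, then I'll back off and lift.

Emit:
play_rows([
  [0,-0.2,0.2],
  [0,-0.4,0.4],
  [0,-0.5,0.6],
  [0,-0.5,0.6],
  [0,0.5,0],
  [0,1.5,-2],
  [0,2.3,-6],
  [0,2.3,-10],
  [0,2.3,-15],
  [0,2.3,-16.5],
  [0,2.3,-16.5],
], fingers=[0,0,0,0,0,0,0,0,0,0,0], spin=[0,0,0,0,0,0,0,0,0,0,0])

```text
t: 4.58
position: [479.7, -33.8, 231.1]
tool_rot: [[-0.029, -1.0, 0.004], [-1.0, 0.029, -0.001], [0.001, -0.004, -1.0]]
force: [-0.3, -0.1, -0.1]
width: 0.007
```

```bash
python3 -c "
from h import *
rows([[480,7,230],[650,7,230],[650,7,160],[618+9.5,7,160],[618,7,168],[609,7,172],[600,7,176]])"
```

```text
t 4.575 pos [479.7 -33.8 231.1] F [-0.3 -0.1 -0.1] w 0.006812931254124038 x [-0.029 -1.     0.001]
[[-4.08, 0.1, 0.1], [-4.58, -16.9, 0.17], [-4.59, -16.87, 7.17], [-4.52, -14.62, 7.16], [-4.49, -13.67, 6.36], [-4.47, -12.78, 5.95], [-4.44, -11.88, 5.55]]
```

Emit:
play_rows([
  [-2,-2,0],
  [-4,-6,0],
  [-4.5,-11,0],
  [-4.6,-16,0],
  [-4.6,-17,0],
  [-4.6,-17,0],
  [-4.6,-17,3],
  [-4.6,-17,6],
  [-4.6,-17,7],
  [-4.5,-15.5,7],
  [-4.5,-14.8,7],
  [-4.5,-14.8,7],
], fingers=[0,0,0,0,0,0,0,0,0,0,0,0], spin=[0,0,0,0,0,0,0,0,0,0,0,0])

```text
t: 6.08
position: [628.5, 7.0, 160.5]
tool_rot: [[-0.03, -1.0, 0.001], [-1.0, 0.03, -0.0], [0.0, -0.001, -1.0]]
force: [-0.2, -0.3, -0.6]
width: 0.006
```

```bash
python3 -c "
from h import *
rows([[618,7,166],[609,7,170],[600,7,173],[590,7,175],[579.5,7,176],[570,7,176],[562,7,176],[553,7,174],[545,7,171]])
s=snap('side','s2');t=snap('top','t2')
a=cv2.imread('pics/s2.png')[120:280,220:380];b=cv2.imread('pics/t2.png')[155:315,235:395]
cv2.imwrite('pics/c2.png',np.hstack([cv2.resize(x,(400,400),interpolation=2) for x in(a,b)]))"
```

```text
t 6.075 pos [628.5   7.  160.5] F [-0.2 -0.3 -0.6] w 0.006293286938696734 x [-0.03 -1.    0.  ]
[[0.03, 1.05, -0.55], [0.06, 1.95, -0.95], [0.09, 2.85, -1.25], [0.12, 3.85, -1.45], [0.15, 4.9, -1.55], [0.18, 5.85, -1.56], [0.2, 6.65, -1.56], [0.23, 7.55, -1.36], [0.25, 8.35, -1.06]]
```

View pics/c2.png

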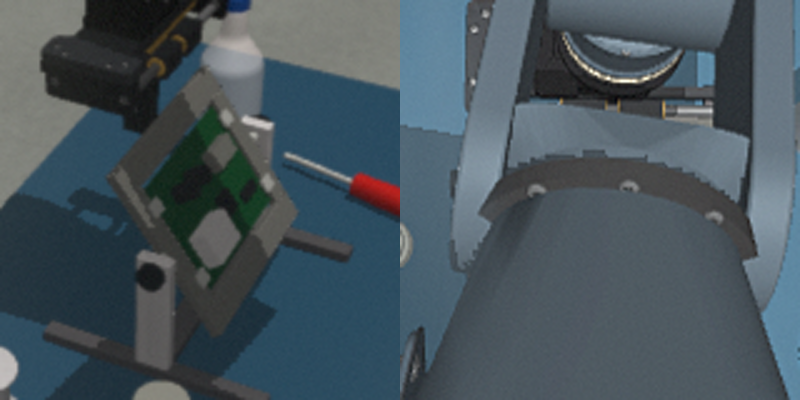

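The frame is at about 50°, with the fingers on its far side near crop (140,110), clear of it. Next I'll push the upper rail toward the robot.

Emit:
play_rows([
  [0,0.6,-0.3],
  [0,1.2,-0.6],
  [0.1,1.9,-0.9],
  [0.1,2.6,-1.2],
  [0.1,3.3,-1.4],
  [0.1,4.0,-1.5],
  [0.2,4.7,-1.6],
  [0.2,5.4,-1.6],
  [0.2,6.1,-1.6],
  [0.2,6.7,-1.6],
  [0.2,7.2,-1.5],
  [0.2,7.2,-1.5],
], fingers=[0,0,0,0,0,0,0,0,0,0,0,0], spin=[0,0,0,0,0,0,0,0,0,0,0,0])

```text
t: 7.68
position: [555.6, 7.1, 174.3]
tool_rot: [[-0.029, -1.0, -0.002], [-1.0, 0.029, -0.0], [0.0, 0.002, -1.0]]
force: [0.5, -0.1, -0.4]
width: 0.004
```

```bash
python3 -c "
from h import *
P=[(110,69),(120,70),(130,71),(140,72),(150,73),(158,74),(164,75)]
rows([[565+r*np.cos(np.radians(d))+5*np.sin(np.radians(d))+9.5,7,110+r*np.sin(np.radians(d))-5*np.cos(np.radians(d))] for d,r in P])
s=snap('side','s3')
cv2.imwrite('pics/c3.png',cv2.resize(cv2.imread('pics/s3.png')[120:280,220:380],(480,480),interpolation=2))"
```

```text
t 7.675 pos [555.6   7.1 174.3] F [ 0.5 -0.1 -0.4] w 0.0038353013561942275 x [-0.029 -1.     0.   ]
[[0.01, -0.0, -0.22], [0.05, 1.18, 0.12], [0.08, 2.29, 0.68], [0.11, 3.3, 1.43], [0.14, 4.17, 2.36], [0.15, 4.77, 3.21], [0.17, 5.17, 3.89]]
```

View pics/c3.png

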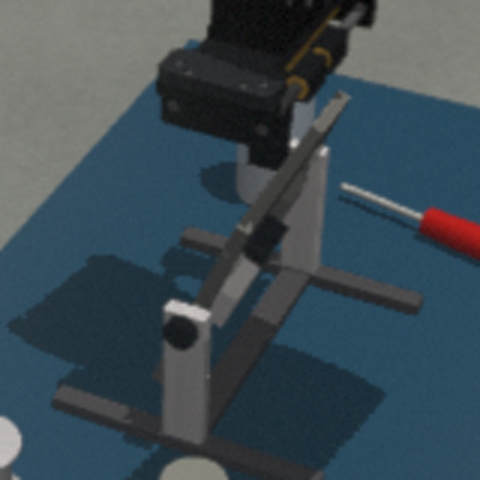

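The frame is past vertical, seen nearly edge-on from (345,95) to (200,300), with the fingertip on the solder side at the upper rail. This matches about 110°, so I'll continue along the arc.

Emit:
play_rows([
  [0,0.6,0],
  [0,1.2,0.1],
  [0.1,1.7,0.4],
  [0.1,2.3,0.7],
  [0.1,2.8,1.0],
  [0.1,3.3,1.4],
  [0.1,3.7,1.9],
  [0.1,4.2,2.4],
  [0.1,4.5,2.8],
  [0.2,4.8,3.2],
  [0.2,4.9,3.4],
  [0.2,4.9,3.4],
], fingers=[0,0,0,0,0,0,0,0,0,0,0,0], spin=[0,0,0,0,0,0,0,0,0,0,0,0])

```text
t: 9.22
position: [506.8, 6.7, 140.2]
tool_rot: [[-0.029, -1.0, -0.002], [-1.0, 0.029, 0.0], [-0.0, 0.002, -1.0]]
force: [0.9, 0.4, -0.5]
width: 0.005
```

```bash
python3 -c "
from h import *
P=[(158,74),(164,75),(170,76),(176,77),(179,77),(180,77)]
rows([[565+r*np.cos(np.radians(d))+5*np.sin(np.radians(d))+9.5,7,110+r*np.sin(np.radians(d))-5*np.cos(np.radians(d))] for d,r in P])
s=snap('side','s4')
cv2.imwrite('pics/c4.png',cv2.resize(cv2.imread('pics/s4.png')[120:280,220:380],(480,480),interpolation=2))"
```

```text
t 9.225 pos [506.8   6.7 140.2] F [ 0.9  0.4 -0.5] w 0.005344780515406993 x [-0.029 -1.    -0.   ]
[[-0.03, -0.09, -0.22], [-0.02, 0.3, 0.47], [-0.01, 0.63, 1.21], [0.0, 0.87, 1.99], [0.0, 0.92, 2.39], [0.0, 0.93, 2.52]]
```

View pics/c4.png

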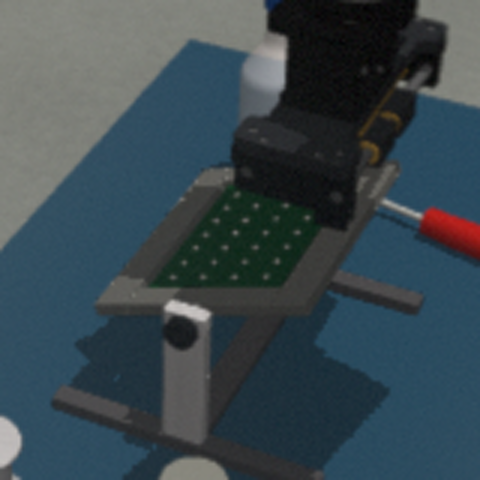

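The solder side is now facing up, at about 160°, with the fingers on the near rail. I'll push to about 178°, then lift off.

Emit:
play_rows([
  [0,0.3,0.5],
  [0,0.5,0.9],
  [0,0.7,1.3],
  [0,0.8,1.7],
  [0,0.9,2.0],
  [0,0.9,2.2],
  [0,0.9,2.4],
  [0,0.9,2.4],
  [0,0.9,1.4],
  [0,0.9,-2],
  [0,0.9,-7],
  [0,0.9,-10],
], fingers=[0,0,0,0,0,0,0,0,0,0,0,0], spin=[0,0,0,0,0,0,0,0,0,0,0,0])

```text
t: 10.78
position: [499.1, 6.9, 243.3]
tool_rot: [[-0.029, -1.0, 0.003], [-1.0, 0.029, -0.0], [0.0, -0.003, -1.0]]
force: [-0.2, 0.7, 0.3]
width: 0.0
```

```bash
python3 -c "
from h import *
rows([[400,-250,240]])"
```

```text
t 10.775 pos [499.1   6.9 243.3] F [-0.2  0.7  0.3] w 0.00012380684389868578 x [-0.029 -1.     0.   ]
[[25.97, 9.15, 0.32]]
```

Moving the arm aside to see clearly from both cameras.

Emit:
play_rows([
  [4,2,0],
  [9,5,0],
  [14,8,0],
  [20,9,0],
  [26,9,0],
  [31,9,0],
  [35,9,0],
  [35,9,0],
], fingers=[0,0,0,0,0,0,0,0], spin=[0,0,0,0,0,0,0,0])

```text
t: 11.78
position: [398.2, -343.3, 241.0]
tool_rot: [[-0.033, -0.999, 0.001], [-0.999, 0.033, -0.002], [0.002, -0.001, -1.0]]
force: [0.3, -0.4, 0.2]
width: 0.007
```

```bash
python3 -c "
from h import *
import pickle
s=snap('side','s5');t=snap('top','t5');pickle.dump((s,t),open('f5.pkl','wb'))
a=cv2.imread('pics/s5.png')[150:290,230:370];b=cv2.imread('pics/t5.png')[165:305,245:385]
cv2.imwrite('pics/c5.png',np.hstack([cv2.resize(x,(400,400),interpolation=2) for x in(a,b)]))
s0,t0=pickle.load(open('f0.pkl','rb'))
m=lambda f,c:[np.round(v.mean(),1) for v in np.nonzero(c(f['frame'].astype(int)))]
for f in(t0,t): print(m(f,lambda i:(i[...,0]>120)&(i[...,1]<70)),m(f,lambda i:(i[:,:,2]>130)&(i[...,0]<70)))
for n,bx in [('spool',(170,205,200,236)),('jar',(236,266,212,242)),('postL',(218,238,254,268)),('postR',(218,238,366,380))]:
  for f in (t0,t):
    i=f['frame'].astype(int)[bx[0]:bx[1],bx[2]:bx[3]].min(2); y,x=np.nonzero(i>165); print(n,x.mean()+bx[2],y.mean()+bx[0],len(x))
"
```

```text
[np.float64(284.0), np.float64(404.9)] [np.float64(179.2), np.float64(365.2)]
[np.float64(285.2), np.float64(405.0)] [np.float64(190.2), np.float64(363.5)]
spool 217.64492753623188 187.73731884057972 552
spool 217.643115942029 187.731884057971 552
jar 225.40896358543418 251.921568627451 357
jar 225.40896358543418 251.921568627451 357
postL 261.90816326530614 228.0408163265306 98
postL 261.90816326530614 228.0408163265306 98
postR 370.0581395348837 228.34883720930233 86
postR 370.0581395348837 228.34883720930233 86
```

View pics/c5.png

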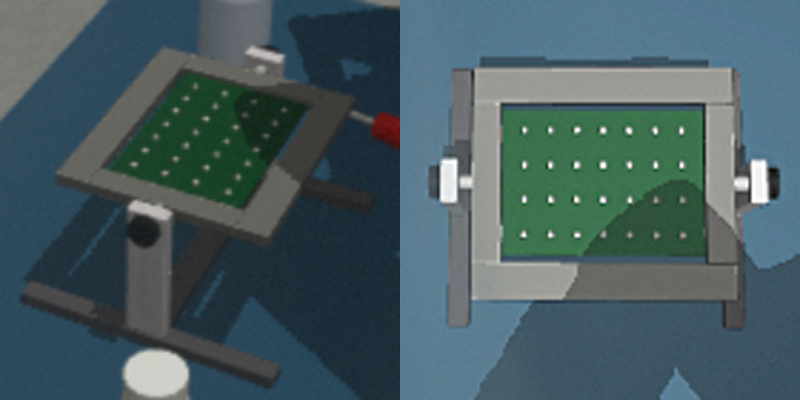

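The solder side is up and the stand and bystanders are in the same pixels as before. In the crop, the side-view corners are (57,179), (163,48), (355,97), (268,236). The top-view corners are (473,69), (735,69), (738,299), (470,299). I'll work out the level from these.

```bash
python3 - <<'E'
from h import *;import pickle
s,t=pickle.load(open("f5.pkl","rb")); k=140/400
S=lambda u,v:(230+u*k-.5,150+v*k-.5)
T=lambda u,v:(245+(u-400)*k-.5,165+v*k-.5)
c=[]
for a,b in [((57,179),(473,69)),((163,48),(735,69)),((355,97),(738,299)),((268,236),(470,299))]:
    P,e=tri(s,S(*a),t,T(*b)); c.append(P); print(P.round(1),round(e,1))
r=(c[0]+c[1]-c[2]-c[3])/2;print(np.linalg.norm(r),"far edge up by deg",np.degrees(np.arctan2(r[2],np.hypot(*r[:2]))))
E
```

```text
[644.3  96.2 110.3] 0.4
[641.9 -86.1 111.6] 2.6
[482.9 -80.9 115.9] 1.4
[485.7  99.2 117.7] 1.6
158.99815310855087 far edge up by deg -2.1118040474496897
```

```bash
python3 -c "
from bench import manip
print(manip.finish_job())"
```

```text
the job is handed in; nothing more can be done
None
```

The board is turned over with its solder side up, and I handed the job in at about 12 s of the 48 s allowed. I kept the fingers closed throughout. First I pushed the near rail down to about 50°. Then I pushed the far rail over the top from behind and pressed it down level, lifted off and moved the arm clear.

- **Level:** the frame corners measured from both cameras put it about 2° short of level (joint about -178°). The frame measures 159 mm across, against the stated 160 mm.
- **Stand, spool and jar:** they are in the same pixels in the top view as at the start, so they have not moved.
- **Screwdriver:** its coloured area shifted by about 1 pixel. I put this down to the arm's shadow.
- **Bottle:** I have no usable number for it, because my colour mask also picked up the mat. It looks unmoved in the side view, and the arm kept well clear of it.
- **Forces:** the readings at the end of each move were all under about 2 N. I had no readings during the moves.

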